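Fetch the soil ring from behind the test cylinders and put it on the balance

ROBOT

A 7-joint arm with a two-finger parallel gripper is mounted at the origin on the work surface. World frame = base frame: x ahead of the robot, y to its left, z up, the work surface at z = 0. Lengths are in mm, angles in degrees, forces in N, time in s.
With the tool pointing down it reaches from about 400 to 850 mm from the base axis. Payload 6.9 kg.
Tool frame: the origin (TCP) lies midway between the tips of the shut fingers; the grasp point (between the pads) lies 19 mm behind it (robot.grip_depth is the distance from the TCP to the grasp point, in mm); z points along the fingers, y is the line along which they close (so a half turn about z gives the same grasp; the last joint's range is limited). The gripper opens to 85 mm and grips with 20 to 120 N. Pads are 22 mm wide; open, the fingers measure 114 mm over their backs; the gripper's body (76 mm by 85 mm) begins 54 mm behind the grasp point. The pads swing forward as they close: fully open they stand 13 mm farther back than shut.
Start: joints at [76.461, 29.078, -13.613, 85.955, 7.202, 65.827, -8.869], TCP at [209.46, -588.845, 231.275] pointing down, gripper open.
Joint ranges: [-176.47, 176.47], [-13.61, 117.27], [-81.72, 77.17], [0.22, 143.17], [-87.28, 267.28], [10, 112.55], [-165.47, 165.47]. Speed limits (degrees/s): [136.94, 136.94, 180, 180, 180, 180, 180].

INTERFACE

Orientations are given as [roll, pitch, yaw] about the fixed x, y, z axes, in that order (R = Rz(yaw) Ry(pitch) Rx(roll)).
In Python, from plant import state, viewer, sign_off, robot gives the robot as it stands.
- The arm moves only by the tool apply_moves, never from a script. Its arguments are lists of equal length, an entry for each row: "slide": the shift along the tool's x, y, z in units of 25 mm (1.0 is 25 mm), a list of three; "twist": the turn about the tool's z in units of 6 degrees (1.0 is 6 degrees). A call has 1 to 12 rows; each row shifts and turns the commanded pose from where the row before left it, along the tool's axes as they then stand; what a row does not reach is not made up. A row lasts 1/10 s, in which the tool goes at most 50 mm and 8.59 degrees, less where a joint would pass 70% of its speed; a pose out of reach is approached as far as the arm can. A call is refused whole if a number of a shift passes 1 or a number of a turn 1, either way. A call with a gripper value outside its range is refused whole. "hand" is the opening, from -1 (shut) to 1 (fully open), set as the call begins (left out, the last holds). The fingers move at their own pace and stop on an object; "grip_force" is the grip in N (left out, the last holds). Time passes only in rows, so rows that do not move let the fingers close. It gives the time, the measured TCP pose, the force, the opening and the grip force at its end, in the units of the state.
- state(): the state, without advancing time (a new reading comes with each control period).
- viewer.get_image(name): name is "scene" or "top" or "wrist"; returns a dict with "frame" (420x560x3 uint8, red, green, blue), "range_z" (420x560 float32, mm along the optical axis (not along the pixel's ray), 0 where there is no reading), "mtx" (3x3 intrinsics, pixels), "distortion" ([k1, k2, p1, p2, k3] as OpenCV has them; the pictures are not rectified), "pose" (4x4, takes a point from camera to world coordinates); the wrist camera has in their place "tool_from_camera" (4x4, takes a point from camera to tool coordinates, whose origin is the TCP and whose axes are the flange's). Camera axes: x right, y down, z forward; pixel columns grow to the right and rows downward; lengths in mm; the calibration is good to about 2 mm. A picture is of the moment at which its call begins: read the wrist's pose just before it.
- sign_off(): hands the job in; it is judged then, once.
The state is a dict: "time_s": time; "joint_positions": joint angles; "dq": joint speeds; "joint_efforts": joint torques, N m; "eef_pos": TCP position; "ee_rot": TCP orientation; "wrist_force": force on the tool from outside, world axes, zero at the start; "ft_torque": the same for the moment, N m; "width": finger opening in mm; "finger_force": force on a finger pad.
Only numpy, scipy, OpenCV 4.12 (cv2) and the standard library are available. Lean on these libraries where they do the work, as an engineer would, in place of code of your own. Each camera call takes 0.05 s, during which the arm holds its last target. There are 200 camera calls.

TASK

Clear the three test cylinders out of the round pan and stand all of them upright on the side tray, and only then lift out the soil-filled brass ring and set it gently in the centre of the balance's weighing plate. After that put every cylinder back upright, wholly on the pad of its own colour, and leave the ring on the balance. Tip nothing over and leave the glass flask where it stands.

Things in the scene. Friction and masses are not known exactly. Their poses are not given: they have to be found in the camera images.
- concrete_core: light grey concrete test cylinder standing upright, 50 mm diameter, 100 mm high, about 0.3 to 0.6 kg, with a blue paint dot on its top and a blue band near its foot; origin at the centre of its underside, z up its axis. It starts on the blue pad.
- clay_core: orange-brown fired clay test cylinder standing upright, 50 mm diameter, 100 mm high, about 0.3 to 0.6 kg, with a yellow paint dot on its top and a yellow band near its foot; origin at the centre of its underside, z up its axis. It starts on the yellow pad.
- asphalt_core: near-black asphalt test cylinder standing upright, 50 mm diameter, 100 mm high, about 0.3 to 0.6 kg, with a green paint dot on its top and a green band near its foot; origin at the centre of its underside, z up its axis. It starts on the green pad.
- pad_blue: flat blue round pad, 74 mm diameter, 4 mm thick, fixed on the 10 mm thick floor of a round galvanised pan (236 mm across, thin 18 mm high rim): the home of the light grey concrete cylinder, which covers its middle at the start. Origin at the centre of its underside (its upper face is 4 mm above).
- pad_yellow: flat yellow round pad, 74 mm diameter, 4 mm thick, fixed on the 10 mm thick floor of a round galvanised pan (236 mm across, thin 18 mm high rim): the home of the orange-brown fired clay cylinder, which covers its middle at the start. Origin at the centre of its underside (its upper face is 4 mm above).
- pad_green: flat green round pad, 74 mm diameter, 4 mm thick, fixed on the 10 mm thick floor of a round galvanised pan (236 mm across, thin 18 mm high rim): the home of the near-black asphalt cylinder, which covers its middle at the start. Origin at the centre of its underside (its upper face is 4 mm above).
- soil_ring: brass sampling ring filled flush with red-brown soil, a solid disc 54 mm diameter, 30 mm high, about 0.2 to 0.3 kg; origin at the centre of its underside. It starts on the floor of the round pan, behind and between the three taller cylinders, whose axes stand about 70 mm from its own: no room for a gripper's body until they are cleared.
- balance: white bench balance, fixed, 220 x 170 mm, with a small display towards the robot and a round steel weighing plate 116 mm in diameter. Origin on the table, directly below the centre of the weighing plate, whose upper face is 62 mm above the origin.
- side_tray: white rectangular tray with blue rim, fixed, 300 mm along its x by 120 mm along its y, on the table to one side of the pan (the balance is on the other); floor 6 mm above the origin, rim 4 mm thick and 14 mm high. Origin at the centre of its underside. There is room for the three cylinders in a row along its x, some 80 mm apart.
- flask: amber glass flask, standing loose beyond the pan, 74 mm across, 126 mm high, narrow neck; a bystander, must stay standing where it is. Origin at the centre of its underside.

How it is judged:
By the outcome, as a careful person would: the job done as asked, in the order asked, and still so for the second after the job is handed in, with the robot touching nothing.
It also fails if it takes over 144 s, if anything falls off the work surface, if the arm or the gripper's body presses on something with over 40 N, if the wrist force passes 120 N, or if a joint passes its speed limit or range.

## Working session

There is one attempt and no reset: what is moved stays moved. The work goes in short steps, Python scripts to look and compute and a tool call to move; the robot and the scene stay as the last step left them, time stands still between calls to the robot, and variables do not carry over. Pictures are saved under pics/ and viewed, at most 14 in all, crops included, and the job is handed in when it is done.

Besides the shell and the picture viewer there is one more tool, called after "Call:" in YAML: its name, and indented under it one key for each argument. apply_moves: Moves the arm, as the interface text tells. Its arguments: {"type":"object","properties":{"slide":{"type":"array"},"twist":{"type":"array"},"hand":{"type":"number"},"grip_force":{"type":"number"}},"required":["slide","twist"]}

```bash
mkdir -p pics; ls
cat > h.py <<'E'
import numpy as np,cv2
from plant import state,viewer,sign_off,robot
from scipy.spatial.transform import Rotation as R
def grab(n,save=None):
    s=state(); im=viewer.get_image(n)
    if n=="wrist":
        T=np.eye(4);T[:3,:3]=R.from_euler('xyz',s['ee_rot'],degrees=True).as_matrix();T[:3,3]=s['eef_pos']
        im['pose']=T@np.array(im['tool_from_camera'])
    if save: cv2.imwrite('pics/'+save,im['frame'][:,:,::-1])
    np.savez('/tmp/%s.npz'%n,**{k:np.array(im[k]) for k in('frame','range_z','mtx','distortion','pose')})
    return im
def ray(im,u,v):
    p=cv2.undistortPoints(np.array([[[u,v]]],float),np.array(im['mtx']),np.array(im['distortion'])).ravel()
    P=np.array(im['pose']); return P[:3,3],P[:3,:3]@np.array([p[0],p[1],1])
def atz(im,u,v,z):
    o,d=ray(im,u,v); return o+d*(z-o[2])/d[2]
def depth(im,u,v):
    o,d=ray(im,u,v); return o+d*im['range_z'][int(round(v)),int(round(u))]
def cloud(im):
    h,w=im['range_z'].shape
    uv=np.stack(np.meshgrid(np.arange(w),np.arange(h)),-1).reshape(-1,1,2).astype(float)
    p=cv2.undistortPoints(uv,np.array(im['mtx']),np.array(im['distortion'])).reshape(h,w,2)
    z=im['range_z']; P=np.array(im['pose'])
    return np.concatenate([p*z[...,None],z[...,None]],-1)@P[:3,:3].T+P[:3,3]
def load(n): return dict(np.load('/tmp/%s.npz'%n))
E
python3 - <<'E'
from h import *
print(state())
grab('top','top0.png');grab('scene','scene0.png')
for n in('top','scene'):
    i=load(n);print(n,i['pose'].round(2).tolist(),i['mtx'].tolist())
E
```

```text
pics
{'time_s': 0.0, 'joint_positions': array([ 76.45970842,  29.12550231, -13.60820283,  86.01175216,
         7.20370132,  65.82641818,  -8.8705312 ]), 'dq': array([-0.06306507, -0.07845701, -0.04764435,  0.00352396,  0.00321503,
       -0.01559469, -0.00719097]), 'joint_efforts': array([ 7.07211893e-04, -6.20597076e+01, -2.18636110e+00, -2.49650699e+01,
        1.27050601e-02,  1.19593169e-02, -1.92955758e-07]), 'eef_pos': array([ 209.23559935, -588.37762275,  230.41116457]), 'ee_rot': array([-1.79895387e+02,  4.08853911e-03,  1.95850326e+01]), 'wrist_force': array([ 0.04431042, -0.38659123,  0.61488779]), 'ft_torque': array([ 0.01554641, -0.04262933, -0.0187079 ]), 'finger_force': 0.0, 'width': 85.39283361978093}
top [[0.0, -0.98, 0.2, 439.59], [-1.0, -0.0, 0.01, 5.59], [-0.01, -0.2, -0.98, 995.75], [0.0, 0.0, 0.0, 1.0]] [[461.5055259541238, 0.0, 275.04688801892706], [0.0, 461.5055259541238, 206.91706120674218], [0.0, 0.0, 1.0]]
scene [[-0.28, 0.5, -0.82, 1325.91], [0.96, 0.13, -0.25, 215.13], [-0.01, -0.86, -0.52, 479.36], [0.0, 0.0, 0.0, 1.0]] [[420.54325776993994, 0.0, 282.1405567008337], [0.0, 420.54325776993994, 204.62995429238282], [0.0, 0.0, 1.0]]
```

View pics/top0.png

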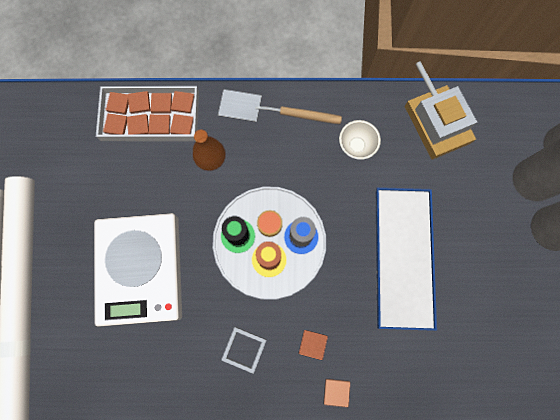

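View pics/scene0.png

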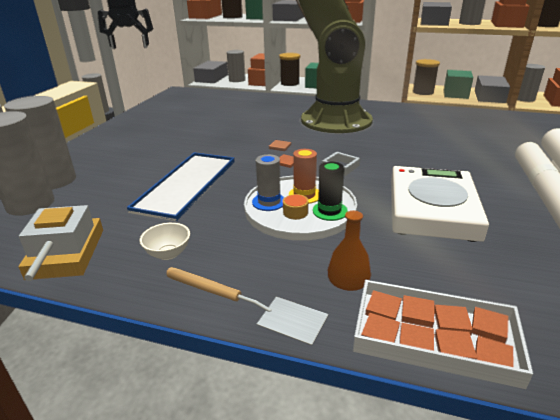

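The top view shows the dots green (234,229), blue (303,229) and yellow (268,254), with the ring at (269,222), the plate at (133,258) and tray corners at about (377,189) to (435,328). The scene view shows the same dots at (331,168), (268,158) and (304,154), and the ring top at (295,203).

```bash
cat >> h.py <<'E'
def tri(a,ua,b,ub):
    o1,d1=ray(a,*ua);o2,d2=ray(b,*ub)
    t=np.linalg.lstsq(np.c_[d1,-d2],o2-o1,rcond=None)[0]
    p,q=o1+d1*t[0],o2+d2*t[1]; return (p+q)/2,np.linalg.norm(p-q)
E
python3 - <<'E'
from h import *
A,B=load('top'),load('scene')
def blob(im,uv,r=8,tol=45):
    f=cv2.cvtColor(im['frame'],cv2.COLOR_RGB2HSV).astype(int);u,v=uv
    c=f[v,u];m=np.zeros(f.shape[:2],np.uint8)
    d=np.abs(f-c);d[...,0]=np.minimum(d[...,0],180-d[...,0])
    m[(d[...,0]<8)&(d[...,1]<60)&(d[...,2]<60)]=1
    m2=np.zeros_like(m);m2[v-r:v+r+1,u-r:u+r+1]=m[v-r:v+r+1,u-r:u+r+1]
    n,l,s,ce=cv2.connectedComponentsWithStats(m2);k=l[v,u]
    return ce[k],s[k,4]
for n,a,b in(('asph',(234,229),(331,168)),('conc',(303,229),(268,158)),('clay',(268,254),(304,154)),('ring',(269,222),(295,201))):
    r=14 if n=='ring' else 8
    (ca,na),(cb,nb)=blob(A,a,r),blob(B,b,r)
    print(n,ca.round(1),na,cb.round(1),nb,'tri',*tri(A,ca,B,cb),'depth',depth(A,*ca).round(1),depth(B,*cb).round(1))
for n,uv in(('plate',(133,258)),('tray',(405,258)),('tc',(377,189)),('tc',(431,190)),('tc',(435,327)),('tc',(379,328)),('pan',(270,242)),('flask',(203,135)),('table',(300,320))):
    print(n,depth(A,*uv).round(1), atz(A,*uv,14 if n=='tc' else 62).round(1))
c=cloud(A);z=c[...,2];xy=c[...,:2]
# plate: bright disk; balance top pts
for n,(u0,u1,v0,v1) in dict(bal=(90,185,205,330),pan=(205,335,180,305),tray=(365,445,180,335)).items():
    p=c[v0:v1,u0:u1].reshape(-1,3); print(n,np.percentile(p[:,2],[5,25,50,75,95]).round(1))
h=c[205:330,90:185];q=h[h[...,2]>59.5]; print('plate mask',len(q),q.mean(0),q.min(0),q.max(0))
cv2.imwrite('pics/c1.png',cv2.resize(A['frame'][180:320,90:310,::-1],None,fx=3.6,fy=3.6,interpolation=cv2.INTER_CUBIC))
E
```

```text
asph [233.7 227.8] 164 [331.3 165.9] 67 tri [580.63094556  90.40614611 114.96946034] 1.0882969331900998 depth [580.3  90.8 116.1] [581.9  90.1 115.5]
conc [302.8 228.7] 158 [267.1 158.6] 58 tri [579.24180511 -43.28092522 114.29839906] 1.4991364468304818 depth [578.8 -42.5 115.6] [583.  -42.8 116.1]
clay [268.  253.6] 176 [304.6 152.5] 63 tri [530.79485147  23.84532183 114.58054268] 1.132797050832968 depth [530.9  24.4 112.7] [531.1  23.3 114.7]
ring [269.1 222.1] 392 [295.3 200. ] 221 tri [604.70443766  23.45485149  40.18161179] 1.2015365448513422 depth [604.6  24.   40.1] [605.7  23.1  40.7]
plate [526.6 299.4  62.6] [526.6 299.6  62. ]
tray [ 532.9 -267.5    4.2] [ 527.4 -251.5   62. ]
tc [ 683.4 -211.9   12. ] [ 682.9 -211.5   14. ]
tc [ 681.  -330.3   13.3] [ 680.8 -330.1   14. ]
tc [ 389.1 -320.8   10.4] [ 389.3 -319.6   14. ]
tc [ 387.6 -203.1   15.3] [ 387.5 -203.4   14. ]
pan [552.6  20.6 118.1] [559.8  21.6  62. ]
flask [765.3 154.8 127.1] [789.8 165.9  62. ]
table [403.  -41.1  -0.5] [405.3 -38.2  62. ]
bal [-0.7 43.9 50.6 53.9 63.9]
pan [ -1.6   1.2   9.7  13.8 114.7]
tray [-1.7  1.4  5.2  7.2 13.4]
plate mask 2525 [524.94592763 293.77127443  81.92441671] [439.58633932   5.59388775  59.50024393] [584.22858477 358.96282271 995.7466577 ]
```

View pics/c1.png

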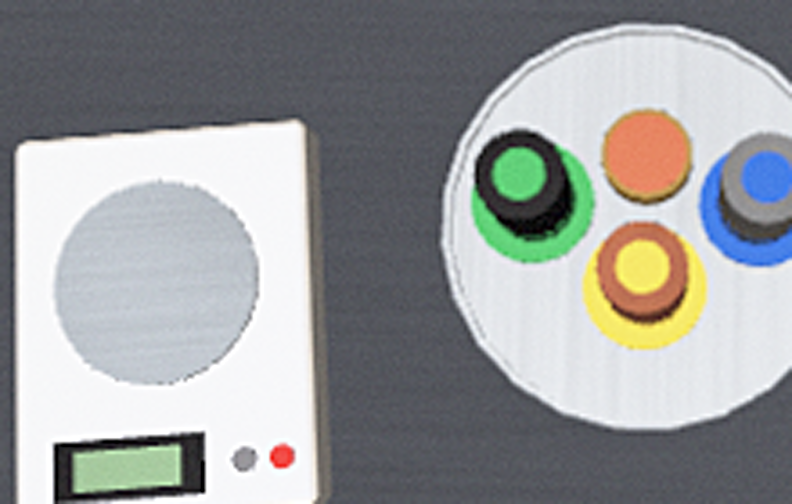

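Call:
apply_moves:
  slide:
    - [0,0,0]
    - [0,0,0]
    - [0,0,0]
    - [0,0,0]
    - [0.67,-1,0]
    - [0.67,-1,0]
    - [0.67,-1,0]
    - [0.67,-1,0]
    - [0.67,-1,0]
    - [0.67,-1,0]
    - [0.67,-1,0]
    - [0.67,-1,0]
  twist: [0.82,0.82,0.82,0.81,0,0,0,0,0,0,0,0]
  hand: 1
  grip_force: 50

```text
time_s: 1.3
eef_pos: [344.0, -387.7, 231.0]
ee_rot: [-180.0, 0.0, -0.0]
wrist_force: [1.0, -0.6, 0.3]
width: 85.4
finger_force: 0.0
```

Call:
apply_moves:
  slide:
    - [0.67,-1,0]
    - [0.67,-1,0]
    - [0.67,-1,0]
    - [0.67,-1,0]
    - [0.67,-1,0]
    - [0.67,-1,0]
    - [0.67,-1,0]
    - [0.67,-1,0]
    - [0.67,-1,0]
    - [0.67,-1,0]
    - [0.67,-0.5,0]
    - [0,0,0]
  twist: [0,0,0,0,0,0,0,0,0,0,0,0]

```text
time_s: 2.5
eef_pos: [529.8, -123.5, 230.9]
ee_rot: [-179.9, -0.0, 0.2]
wrist_force: [-0.6, 0.4, 0.0]
width: 85.3
finger_force: 0.0
```

Call:
apply_moves:
  slide:
    - [0.5,-0.8,0]
    - [0.5,-0.8,0]
    - [0.5,-0.8,0]
    - [0.5,-0.8,0]
    - [0,0,0.6]
    - [0,0,0.6]
    - [0,0,0.4]
    - [0,0,0]
  twist: [0,0,0,0,0,0,0,0]

```text
time_s: 3.3
eef_pos: [576.8, -47.4, 189.8]
ee_rot: [180.0, 0.2, -0.1]
wrist_force: [-0.4, 0.0, -0.2]
width: 85.3
finger_force: 0.0
```

Run:
```python
from h import *
im=grab('wrist','w1.png');s=state();print(s['eef_pos'],s['ee_rot'],s['wrist_force'],im['pose'].round(2).tolist())
f=cv2.cvtColor(im['frame'],cv2.COLOR_RGB2HSV)
for n,(lo,hi) in dict(blue=(100,125),yellow=(22,32),green=(50,80)).items():
    m=cv2.inRange(f,(lo,110,60),(hi,255,255));k,l,st,ce=cv2.connectedComponentsWithStats(m)
    for j in range(1,k):
        if st[j,4]>150: print(n,st[j],ce[j].round(1),atz(im,*ce[j],114).round(1),depth(im,*ce[j]).round(1))
```

```text
[577.44471208 -47.24858376 190.75414041] [ 1.79992574e+02  9.66803104e-02 -8.29397922e-02] [-0.22255488 -0.08671202  0.20311814] [[-0.0, -0.96, -0.27, 646.16], [-1.0, 0.0, 0.0, -49.48], [-0.0, 0.27, -0.96, 332.02], [0.0, 0.0, 0.0, 1.0]]
blue [ 432   55  128  233 1572] [472.3 133.9] [ 629.2 -169.1  114. ] [ 620.8 -228.9    5. ]
blue [ 235  140   79   60 1699] [276.8 161.8] [611.9 -49.2 114. ] [604.3 -49.1  65.2]
blue [ 250  191   43   41 1400] [271.1 211.2] [579.8 -45.4 114. ] [580.2 -45.5 115.4]
blue [533 216  27 107 788] [547.7 275.6] [ 533.  -236.6  114. ] [ 480.9 -322.8   13.5]
yellow [ 165  193   77   70 1412] [208.8 217.3] [575.6  -4.8 114. ] [552.9   9.6  43.8]
yellow [169 261  26  36 683] [181.2 278.4] [531.4  16.7 114. ] [531.8  16.4 114.7]
green [  91  139   77   78 1977] [138.7 169.7] [607.1  37.8 114. ] [594.1  66.8  41.6]
green [  44  189   45   42 1448] [ 66.  209.2] [581.1  88.4 114. ] [581.4  87.7 115.1]
```

View pics/w1.png

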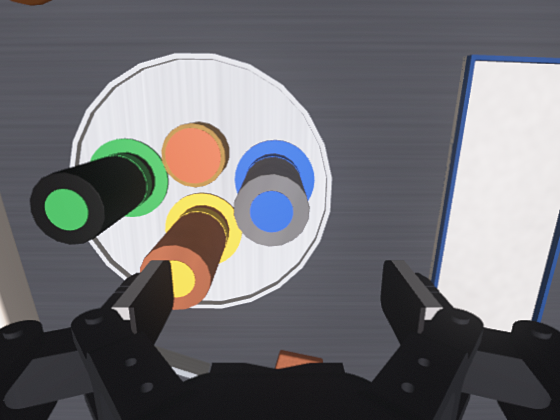

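Call:
apply_moves:
  slide:
    - [0.08,-0.12,0]
    - [0,0,0.9]
    - [0,0,0.9]
    - [0,0,0.9]
    - [0,0,0.9]
    - [0,0,0.9]
    - [0,0,0.4]
    - [0,0,0.4]
    - [0,0,0]
  twist: [0,0,0,0,0,0,0,0,0]

```text
time_s: 4.25
eef_pos: [580.0, -43.6, 58.3]
ee_rot: [-180.0, 0.0, -0.0]
wrist_force: [-0.2, -0.8, 0.8]
width: 85.0
finger_force: 0.0
```

Call:
apply_moves:
  slide:
    - [0,0,0]
    - [0,0,0]
    - [0,0,0]
    - [0,0,0]
    - [0,0,0]
    - [0,0,0]
    - [0,0,0]
    - [0,0,0]
    - [0,0,0]
    - [0,0,0]
  twist: [0,0,0,0,0,0,0,0,0,0]
  hand: -1

```text
time_s: 5.25
eef_pos: [580.7, -43.7, 59.9]
ee_rot: [180.0, -0.1, -0.0]
wrist_force: [-1.6, -1.0, 6.4]
width: 49.0
finger_force: 50.8
```

Call:
apply_moves:
  slide:
    - [0,0,-0.4]
    - [0,0,-1]
    - [0,0,-1]
    - [0.08,0.5,0]
    - [0.16,1,0]
    - [0.16,1,0]
    - [0.16,1,0]
    - [0.16,1,0]
    - [0.16,1,0]
    - [0.16,1,0]
    - [0.16,1,0]
    - [0.16,1,0]
  twist: [0,0,0,0,0,0,0,0,0,0,0,0]

```text
time_s: 6.45
eef_pos: [612.9, -258.1, 117.4]
ee_rot: [-180.0, 0.1, -0.1]
wrist_force: [0.2, 0.2, -3.7]
width: 49.0
finger_force: 52.0
```

Call:
apply_moves:
  slide:
    - [0.08,0.5,0]
    - [0,0,0]
    - [0,0,0.8]
    - [0,0,0.8]
    - [0,0,0.6]
    - [0,0,0.2]
    - [0,0,0]
    - [0,0,0]
    - [0,0,0]
  twist: [0,0,0,0,0,0,0,0,0]

```text
time_s: 7.35
eef_pos: [616.6, -268.7, 59.9]
ee_rot: [180.0, -0.1, -0.0]
wrist_force: [-0.8, 0.4, -3.6]
width: 49.1
finger_force: 52.1
```

Call:
apply_moves:
  slide:
    - [0,0,0.1]
    - [0,0,0.1]
    - [0,0,0.08]
    - [0,0,0]
    - [0,0,0]
  twist: [0,0,0,0,0]

```text
time_s: 7.85
eef_pos: [615.9, -268.7, 52.0]
ee_rot: [180.0, -0.0, -0.0]
wrist_force: [-0.8, 0.3, 0.8]
width: 49.3
finger_force: 52.4
```

Call:
apply_moves:
  slide:
    - [0,0,0.04]
    - [0,0,0]
    - [0,0,0]
  twist: [0,0,0]

```text
time_s: 8.15
eef_pos: [616.0, -268.7, 52.0]
ee_rot: [180.0, -0.0, -0.0]
wrist_force: [-4.3, 2.2, 6.5]
width: 48.8
finger_force: 53.3
```

Call:
apply_moves:
  slide:
    - [0,0,0]
    - [0,0,0]
    - [0,0,0]
    - [0,0,0]
    - [0,0,0]
    - [0,0,0]
    - [0,0,-0.4]
    - [0,0,-1]
    - [0,0,-1]
    - [0,0,-0.6]
    - [0,0,0]
  twist: [0,0,0,0,0,0,0,0,0,0,0]
  hand: 1

```text
time_s: 9.25
eef_pos: [617.6, -269.0, 129.2]
ee_rot: [179.9, -0.3, -0.0]
wrist_force: [-0.1, -0.8, -0.1]
width: 85.3
finger_force: 0.0
```

Call:
apply_moves:
  slide:
    - [-0.28,-0.975,0]
    - [-0.28,-0.975,0]
    - [-0.28,-0.975,0]
    - [-0.28,-0.975,0]
    - [-0.28,-0.975,0]
    - [-0.28,-0.975,0]
    - [-0.28,-0.975,0]
    - [-0.28,-0.975,0]
    - [-0.28,-0.975,0]
    - [-0.28,-0.975,0]
    - [-0.28,-0.975,0]
    - [-0.28,-0.975,0]
  twist: [0,0,0,0,0,0,0,0,0,0,0,0]

```text
time_s: 10.45
eef_pos: [531.3, 24.8, 125.3]
ee_rot: [-180.0, 0.0, -0.0]
wrist_force: [-0.2, -0.2, -0.8]
width: 85.1
finger_force: 0.0
```

Call:
apply_moves:
  slide:
    - [0,0,0]
    - [0,0,0]
    - [0,0,0]
    - [0,0,0]
  twist: [0,0,0,0]

```text
time_s: 10.85
eef_pos: [532.2, 22.7, 125.5]
ee_rot: [180.0, 0.0, -0.1]
wrist_force: [0.6, -0.4, 0.1]
width: 85.2
finger_force: 0.0
```

Call:
apply_moves:
  slide:
    - [0,0,0.7]
    - [0,0,0.8]
    - [0,0,0.8]
    - [0,0,0.38]
    - [0,0,0]
  twist: [0,0,0,0,0]

```text
time_s: 11.35
eef_pos: [531.4, 23.3, 57.6]
ee_rot: [180.0, 0.1, -0.1]
wrist_force: [-0.1, 0.9, 0.6]
width: 85.4
finger_force: 0.0
```

Call:
apply_moves:
  slide:
    - [0,0,0]
    - [0,0,0]
    - [0,0,0]
    - [0,0,0]
    - [0,0,0]
    - [0,0,0]
    - [0,0,0]
    - [0,0,0]
  twist: [0,0,0,0,0,0,0,0]
  hand: -1

```text
time_s: 12.15
eef_pos: [532.8, 23.9, 59.9]
ee_rot: [180.0, -0.1, -0.0]
wrist_force: [-1.2, -0.3, 6.4]
width: 49.3
finger_force: 50.3
```

Call:
apply_moves:
  slide:
    - [0,0,-0.4]
    - [0,0,-1]
    - [0,0,-1]
    - [0.01,0.5,0]
    - [0.02,1,0]
    - [0.02,1,0]
    - [0.02,1,0]
    - [0.02,1,0]
    - [0.02,1,0]
    - [0.02,1,0]
    - [0.02,1,0]
    - [0.02,1,0]
  twist: [0,0,0,0,0,0,0,0,0,0,0,0]

```text
time_s: 13.35
eef_pos: [534.9, -190.4, 117.7]
ee_rot: [-180.0, 0.1, -0.1]
wrist_force: [0.1, 0.2, -5.2]
width: 49.1
finger_force: 52.3
```

Call:
apply_moves:
  slide:
    - [0.01,1,0]
    - [0.01,1,0]
    - [0,0.8,0]
    - [0,0.3,0]
    - [0,0,0]
    - [0,0,0.8]
    - [0,0,0.8]
    - [0,0,0.7]
    - [0,0,0.2]
    - [0,0,0.1]
    - [0,0,0]
    - [0,0,0]
  twist: [0,0,0,0,0,0,0,0,0,0,0,0]

```text
time_s: 14.55
eef_pos: [537.3, -266.0, 54.7]
ee_rot: [180.0, -0.1, -0.0]
wrist_force: [0.3, -0.0, -4.7]
width: 49.2
finger_force: 52.2
```

Call:
apply_moves:
  slide:
    - [0,0,0.06]
    - [0,0,0.06]
    - [0,0,0]
    - [0,0,0]
  twist: [0,0,0,0]

```text
time_s: 14.95
eef_pos: [537.2, -266.3, 51.9]
ee_rot: [180.0, -0.1, -0.0]
wrist_force: [-1.6, 0.5, 6.0]
width: 48.9
finger_force: 52.5
```

Call:
apply_moves:
  slide:
    - [0,0,0]
    - [0,0,0]
    - [0,0,0]
    - [0,0,0]
    - [0,0,0]
    - [0,0,0]
    - [0,0,-0.4]
    - [0,0,-1]
    - [0,0,-1]
    - [0,0,-0.6]
    - [0.06,-0.48,0]
    - [0.12,-0.95,0]
  twist: [0,0,0,0,0,0,0,0,0,0,0,0]
  hand: 1

```text
time_s: 16.15
eef_pos: [540.9, -231.5, 126.2]
ee_rot: [179.9, -0.0, -0.2]
wrist_force: [-0.5, 0.4, -1.0]
width: 85.2
finger_force: 0.0
```

Call:
apply_moves:
  slide:
    - [0.12,-1,0]
    - [0.12,-1,0]
    - [0.12,-1,0]
    - [0.12,-1,0]
    - [0.12,-1,0]
    - [0.12,-1,0]
    - [0.12,-1,0]
    - [0.12,-1,0]
    - [0.12,-1,0]
    - [0.12,-1,0]
    - [0.12,-1,0]
    - [0.12,-1,0]
  twist: [0,0,0,0,0,0,0,0,0,0,0,0]

```text
time_s: 17.35
eef_pos: [576.6, 71.7, 125.2]
ee_rot: [-180.0, 0.1, 0.0]
wrist_force: [0.6, -0.4, -0.5]
width: 85.5
finger_force: 0.0
```

Call:
apply_moves:
  slide:
    - [0.15,-0.8,0]
    - [0,0,0]
    - [0,0,0]
    - [0,0,0]
  twist: [0,0,0,0]

```text
time_s: 17.75
eef_pos: [580.7, 88.5, 125.4]
ee_rot: [179.9, 0.0, -0.1]
wrist_force: [-0.1, -0.2, -0.2]
width: 85.1
finger_force: 0.0
```

Call:
apply_moves:
  slide:
    - [0,-0.05,0.7]
    - [0,0,0.8]
    - [0,0,0.8]
    - [0,0,0.38]
    - [0,0,0]
  twist: [0,0,0,0,0]

```text
time_s: 18.25
eef_pos: [580.2, 89.7, 57.6]
ee_rot: [180.0, 0.2, -0.1]
wrist_force: [0.5, -0.7, 0.0]
width: 85.3
finger_force: 0.0
```

Call:
apply_moves:
  slide:
    - [0,0,0]
    - [0,0,0]
    - [0,0,0]
    - [0,0,0]
    - [0,0,0]
    - [0,0,0]
    - [0,0,0]
    - [0,0,0]
  twist: [0,0,0,0,0,0,0,0]
  hand: -1

```text
time_s: 19.05
eef_pos: [581.8, 90.8, 60.0]
ee_rot: [180.0, -0.1, -0.0]
wrist_force: [0.4, -1.2, 5.8]
width: 49.1
finger_force: 50.5
```

Call:
apply_moves:
  slide:
    - [0,0,-0.4]
    - [0,0,-1]
    - [0,0,-1]
    - [-0.23,0.5,0]
    - [-0.5,1,0]
    - [-0.5,1,0]
    - [-0.5,1,0]
    - [-0.5,1,0]
    - [-0.5,1,0]
    - [-0.5,1,0]
    - [-0.5,1,0]
    - [-0.5,1,0]
  twist: [0,0,0,0,0,0,0,0,0,0,0,0]

```text
time_s: 20.25
eef_pos: [473.2, -123.0, 118.0]
ee_rot: [-180.0, 0.1, -0.1]
wrist_force: [0.5, -0.2, -4.2]
width: 48.9
finger_force: 52.4
```

Call:
apply_moves:
  slide:
    - [-0.5,1,0]
    - [-0.3,1,0]
    - [0,1,0]
    - [0,1,0]
    - [0,1,0]
    - [0,0.7,0]
    - [0,0,0]
    - [0,0,0.8]
    - [0,0,0.8]
    - [0,0,0.7]
    - [0,0,0.2]
    - [0,0,0.1]
  twist: [0,0,0,0,0,0,0,0,0,0,0,0]

```text
time_s: 21.45
eef_pos: [454.4, -263.4, 53.1]
ee_rot: [-179.9, 0.1, -0.0]
wrist_force: [-0.1, -0.1, -3.7]
width: 49.6
finger_force: 52.4
```

Call:
apply_moves:
  slide:
    - [0,0,0.06]
    - [0,0,0.06]
    - [0,0,0]
    - [0,0,0]
  twist: [0,0,0,0]

```text
time_s: 21.85
eef_pos: [455.5, -264.1, 52.0]
ee_rot: [180.0, -0.1, -0.0]
wrist_force: [-1.8, 1.7, 7.1]
width: 49.1
finger_force: 52.6
```

Down. I'll release, rise, and look with the top and scene cameras.

Call:
apply_moves:
  slide:
    - [0,0,0]
    - [0,0,0]
    - [0,0,0]
    - [0,0,0]
    - [0,0,0]
    - [0,0,0]
    - [0,0,-0.4]
    - [0,0,-1]
    - [0,0,-1]
    - [0,0,-0.6]
    - [0.25,-0.5,0]
    - [0.5,-1,0]
  twist: [0,0,0,0,0,0,0,0,0,0,0,0]
  hand: 1

```text
time_s: 23.05
eef_pos: [473.5, -227.6, 126.2]
ee_rot: [179.9, -0.0, -0.3]
wrist_force: [-0.5, 0.2, 0.3]
width: 85.5
finger_force: 0.0
```

Call:
apply_moves:
  slide:
    - [0.5,-1,0]
    - [0.5,-1,0]
    - [0.5,-1,0]
    - [0.5,-1,0]
    - [0.5,-1,0]
    - [0,0,0]
    - [0,0,0]
    - [0,0,0]
  twist: [0,0,0,0,0,0,0,0]

```text
time_s: 23.85
eef_pos: [535.9, -102.0, 125.3]
ee_rot: [180.0, 0.1, -0.1]
wrist_force: [-0.1, 0.0, 0.1]
width: 85.5
finger_force: 0.0
```

Run:
```python
from h import *
A=grab('top');B=grab('scene');W=grab('wrist');print(state()['eef_pos'])
cv2.imwrite('pics/t2.png',np.hstack([cv2.resize(x['frame'][...,::-1],(400,300)) for x in(A,B)]))
cv2.imwrite('pics/w2.png',W['frame'][...,::-1])
```

```text
[ 536.06534727 -102.50424307  125.66042487]
```

View pics/t2.png

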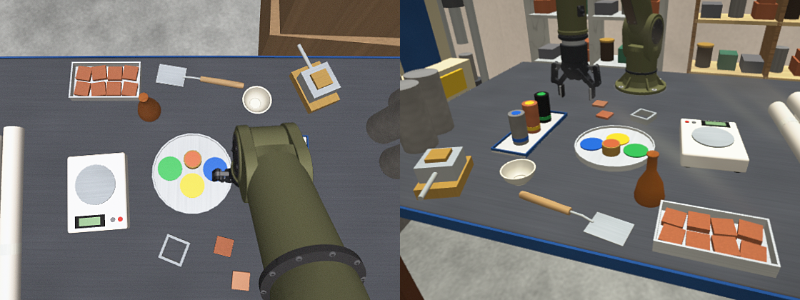

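View pics/w2.png

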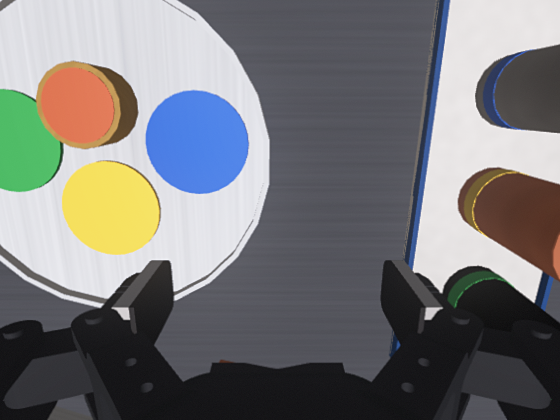

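All three cylinders stand upright in the tray (scene, right half: tops near 517,112 / 529,103 / 543,95). In the wrist view the pads show blue at (197,142), yellow at (111,207) and green at the left edge, with the ring top at (77,104). Next I'll measure the pad centres and the ring.

Run:
```python
from h import *
A,B,W=load('top'),load('scene'),load('wrist')
def cen(im,pts,z):  # fit circle in world plane from contour
    w=np.array([atz(im,u,v,z)[:2] for u,v in pts]);a=np.c_[2*w,np.ones(len(w))]
    s=np.linalg.lstsq(a,(w**2).sum(1),rcond=None)[0];return s[:2].round(1),round(2*np.sqrt(s[2]+s[:2]@s[:2]),1)
for nm,im in(('top',A),('scene',B),('wrist',W)):
    f=cv2.cvtColor(im['frame'],cv2.COLOR_RGB2HSV)
    for n,(lo,hi) in dict(blue=(100,125),yellow=(22,32),green=(50,80),ring=(5,15)).items():
        m=cv2.inRange(f,(lo,110 if n!='ring' else 120,110 if n!='ring' else 180),(hi,255,255));k,l,st,ce=cv2.connectedComponentsWithStats(m)
        for j in range(1,k):
            if st[j,4]<250: continue
            c,_=cv2.findContours((l==j).astype(np.uint8),cv2.RETR_EXTERNAL,cv2.CHAIN_APPROX_NONE)
            h=cv2.convexHull(c[0])[:,0];xy=atz(im,*ce[j],14)
            if 480<xy[0]<660 and -90<xy[1]<140: print(nm,n,st[j],ce[j].round(1),cen(im,h,40 if n=='ring' else 14))
```

```text
top blue [284 220  34  33 608] [298.5 233.1] (array([578.6, -42.5]), np.float64(70.5))
top yellow [252 243  34  34 912] [268.6 259.4] (array([529.1,  25.2]), np.float64(71.7))
top green [221 219  34  34 873] [237.5 235.6] (array([580. ,  92.3]), np.float64(71.3))
top ring [258 211  23  23 396] [269.1 222.1] (array([604.9,  24. ]), np.float64(47.0))
scene blue [252 193  32  18 454] [267.7 201.3] (array([580.9, -44.3]), np.float64(73.8))
scene yellow [289 186  32  17 309] [306.7 192.8] (array([530.3,  24.8]), np.float64(72.5))
scene green [313 201  34  19 502] [329.4 210.1] (array([582.4,  91.1]), np.float64(72.3))
wrist blue [ 146   90  102  104 8285] [196.5 141.5] (array([579.1, -46.7]), np.float64(73.3))
wrist yellow [  62  161   98   94 7075] [110.4 207.4] (array([530. ,  21.7]), np.float64(73.6))
wrist green [   0   89   61  103 4706] [ 24.4 144.4] (array([580.8,  88.9]), np.float64(73.2))
wrist ring [  40   67   74   77 4392] [ 76.9 105. ] (array([605.4,  21.4]), np.float64(46.5))
```

Call:
apply_moves:
  slide:
    - [0.55,-1,0]
    - [0.55,-1,0]
    - [0.55,-1,0]
    - [0.55,-1,0]
    - [0.55,-1,0]
    - [0,0,0]
    - [0,0,0.8]
    - [0,0,0.8]
    - [0,0,0.8]
    - [0,0,0.8]
    - [0,0,0.6]
    - [0,0,0]
  twist: [0,0,0,0,0,0,0,0,0,0,0,0]

```text
time_s: 25.2
eef_pos: [603.6, 21.9, 28.8]
ee_rot: [180.0, 0.2, -0.1]
wrist_force: [-0.5, -0.6, 0.6]
width: 86.0
finger_force: 0.0
```

Call:
apply_moves:
  slide:
    - [0,0,0.3]
    - [0,0,0.24]
    - [0,0,0.1]
    - [0,0,0]
    - [0,0,0]
  twist: [0,0,0,0,0]

```text
time_s: 25.7
eef_pos: [605.6, 23.5, 15.1]
ee_rot: [-180.0, -0.0, -0.0]
wrist_force: [-0.0, -0.1, 0.2]
width: 85.6
finger_force: 0.0
```

Call:
apply_moves:
  slide:
    - [0,0,0]
    - [0,0,0]
    - [0,0,0]
    - [0,0,0]
    - [0,0,0]
    - [0,0,0]
    - [0,0,0]
    - [0,0,0]
  twist: [0,0,0,0,0,0,0,0]
  hand: -1

```text
time_s: 26.5
eef_pos: [605.6, 23.4, 15.4]
ee_rot: [180.0, -0.0, -0.0]
wrist_force: [-0.7, -0.7, 5.8]
width: 52.6
finger_force: 52.2
```

Call:
apply_moves:
  slide:
    - [0,0,-0.1]
    - [0,0,-0.3]
    - [0,0,-0.8]
    - [0,0,-0.8]
    - [0,0,-1]
    - [0,0,0]
    - [0,0,0]
  twist: [0,0,0,0,0,0,0]

```text
time_s: 27.2
eef_pos: [605.4, 23.3, 90.0]
ee_rot: [-180.0, -0.0, -0.0]
wrist_force: [-0.0, 0.4, -2.5]
width: 52.4
finger_force: 52.9
```

Call:
apply_moves:
  slide:
    - [-0.15,-0.5,0]
    - [-0.27,-0.95,0]
    - [-0.27,-0.95,0]
    - [-0.27,-0.95,0]
    - [-0.27,-0.95,0]
    - [-0.27,-0.95,0]
    - [-0.27,-0.95,0]
    - [-0.27,-0.95,0]
    - [-0.27,-0.95,0]
    - [-0.27,-0.95,0]
    - [-0.27,-0.95,0]
    - [-0.27,-0.95,0]
  twist: [0,0,0,0,0,0,0,0,0,0,0,0]

```text
time_s: 28.4
eef_pos: [525.6, 298.7, 88.3]
ee_rot: [180.0, 0.1, 0.0]
wrist_force: [0.2, -1.4, -2.1]
width: 52.2
finger_force: 52.9
```

Call:
apply_moves:
  slide:
    - [-0.02,-0.07,0]
    - [0,0,0]
    - [0,0,0.3]
    - [0,0,0.3]
    - [0,0,0.1]
    - [0,0,0.1]
    - [0,0,0]
    - [0,0,0]
  twist: [0,0,0,0,0,0,0,0]

```text
time_s: 29.2
eef_pos: [527.2, 298.8, 69.9]
ee_rot: [-180.0, -0.0, -0.1]
wrist_force: [0.7, 0.1, -2.3]
width: 52.5
finger_force: 53.0
```

Run:
```python
from h import *
s=state();print(s['eef_pos'],s['wrist_force'])
B=grab('scene')
cv2.imwrite('pics/s3.png',cv2.resize(B['frame'][60:250,340:520,::-1],None,fx=3,fy=3,interpolation=cv2.INTER_CUBIC))
```

```text
[527.19808823 298.82244757  69.86870373] [ 0.65848923  0.07605397 -2.30666802]
```

View pics/s3.png

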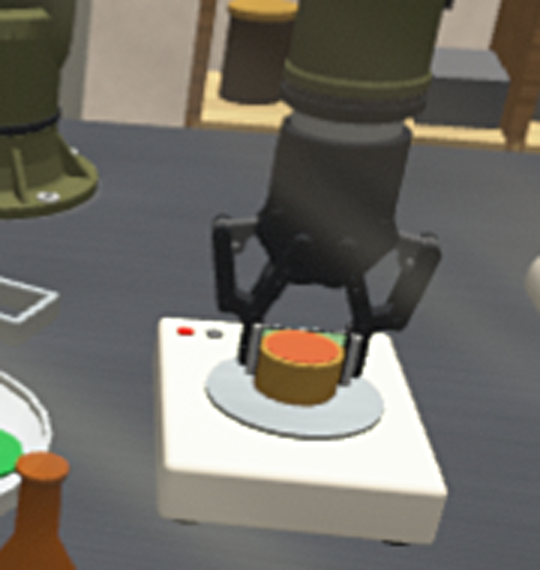

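The ring is held upright at (300,365) in the crop, over the plate centre at about (294,392), with a small gap beneath it. I'll lower it gently.

Call:
apply_moves:
  slide:
    - [0,0,0.04]
    - [0,0,0.03]
    - [0,0,0.03]
    - [0,0,0]
    - [0,0,0]
  twist: [0,0,0,0,0]

```text
time_s: 29.75
eef_pos: [527.1, 299.0, 67.5]
ee_rot: [-180.0, -0.0, -0.0]
wrist_force: [-0.6, 0.7, 0.2]
width: 52.2
finger_force: 53.1
```

Call:
apply_moves:
  slide:
    - [0,0,0]
    - [0,0,0]
    - [0,0,0]
    - [0,0,0]
    - [0,0,0]
    - [0,0,0]
    - [0,0,0]
    - [0,0,-0.3]
    - [0,0,-0.6]
    - [0,0,-0.8]
    - [0,0,-0.64]
  twist: [0,0,0,0,0,0,0,0,0,0,0]
  hand: 1

```text
time_s: 30.85
eef_pos: [527.2, 299.1, 127.3]
ee_rot: [-180.0, -0.0, -0.0]
wrist_force: [-0.5, 0.6, -0.3]
width: 85.5
finger_force: 0.0
```

Call:
apply_moves:
  slide:
    - [0,0.5,0]
    - [0,1,0]
    - [0,1,0]
    - [0,1,0]
    - [0,1,0]
    - [0,1,0]
    - [0,1,0]
    - [0,1,0]
    - [0,1,0]
    - [0,1,0]
    - [0,1,0]
    - [0,1,0]
  twist: [0,0,0,0,0,0,0,0,0,0,0,0]

```text
time_s: 32.05
eef_pos: [526.0, 9.4, 125.3]
ee_rot: [180.0, 0.1, -0.1]
wrist_force: [0.4, -0.7, 0.1]
width: 85.5
finger_force: 0.0
```

Run:
```python
from h import *
s=state();print(s['eef_pos'],s['wrist_force'])
A=grab('top');B=grab('scene')
cv2.imwrite('pics/t4.png',np.hstack([cv2.resize(A['frame'][190:340,60:260,::-1],(400,300)),cv2.resize(B['frame'][...,::-1],(400,300))]))
```

```text
[525.99198421   9.40121959 125.33953709] [ 0.40556072 -0.74088564  0.1182825 ]
```

View pics/t4.png

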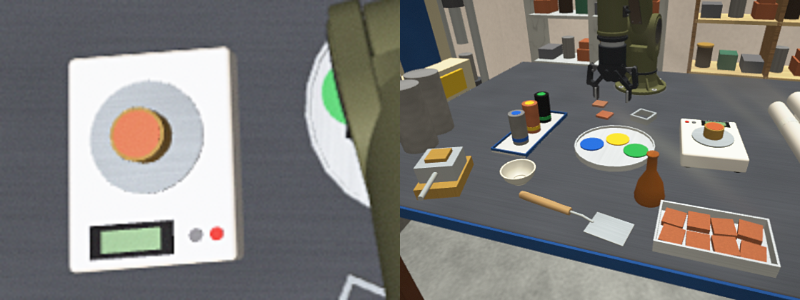

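The ring rests flat on the plate: in the left crop its top is at (137,134) and the plate centre at (147,136), and the rest is parallax to check. Cylinders and flask still stand.

Run:
```python
from h import *
A,B=load('top'),load('scene')
def circ(im,m,z):
    k,l,st,ce=cv2.connectedComponentsWithStats(m);j=1+st[1:,4].argmax()
    return atz(im,*ce[j],z).round(1),ce[j].round(1),st[j]
f=cv2.cvtColor(A['frame'],cv2.COLOR_RGB2HSV)
m=cv2.inRange(f,(4,120,180),(14,255,255));m[:, :95]=0;m[:,185:]=0;m[:205]=0;m[330:]=0
print(circ(A,m,92))
g=A['frame'].min(2);m=((A['frame'].max(2)<215)&(g>140)).astype(np.uint8);m[:,:95]=0;m[:,176:]=0;m[:215]=0;m[296:]=0
c,_=cv2.findContours(m,cv2.RETR_EXTERNAL,cv2.CHAIN_APPROX_NONE);c=max(c,key=cv2.contourArea);(u,v),r=cv2.minEnclosingCircle(c);print(u,v,r,atz(A,u,v,62).round(1))
f=cv2.cvtColor(B['frame'],cv2.COLOR_RGB2HSV)
m=cv2.inRange(f,(4,120,180),(14,255,255));m[:,:400]=0;m[:160]=0;m[220:]=0;m[:,480:]=0
print(circ(B,m,92))
```

```text
(array([526.6, 300.7,  92. ]), array([127.8, 256.6]), array([116, 245,  24,  24, 439], dtype=int32))
133.85714721679688 258.8571472167969 29.005727767944336 [524.9 297.7  62. ]
(array([525.6, 299.3,  92. ]), array([440.1, 176.3]), array([428, 171,  25,  11, 202], dtype=int32))
```

Call:
apply_moves:
  slide:
    - [-0.26,1,0]
    - [-0.26,1,0]
    - [-0.26,1,0]
    - [-0.26,1,0]
    - [-0.26,1,0]
    - [-0.26,1,0]
    - [-0.26,1,0]
    - [-0.26,1,0]
    - [-0.26,1,0]
    - [-0.26,1,0]
    - [-0.26,1,0]
    - [0,0,0]
  twist: [0,0,0,0,0,0,0,0,0,0,0,0]

```text
time_s: 33.35
eef_pos: [453.1, -267.3, 125.2]
ee_rot: [179.9, 0.1, -0.3]
wrist_force: [-0.1, 0.2, -0.6]
width: 85.6
finger_force: 0.0
```

Call:
apply_moves:
  slide:
    - [0,0,0]
    - [0,0,0]
    - [0,0,0.6]
    - [0,0,0.8]
    - [0,0,0.8]
    - [0,0,0.5]
    - [0,0,0.3]
    - [0,0,0]
    - [0,0,0]
  twist: [0,0,0,0,0,0,0,0,0]

```text
time_s: 34.25
eef_pos: [455.6, -263.4, 51.2]
ee_rot: [180.0, -0.0, -0.0]
wrist_force: [0.4, 0.6, -0.2]
width: 85.6
finger_force: 0.0
```

Call:
apply_moves:
  slide:
    - [0,0,0]
    - [0,0,0]
    - [0,0,0]
    - [0,0,0]
    - [0,0,0]
    - [0,0,0]
    - [0,0,0]
    - [0,0,0]
  twist: [0,0,0,0,0,0,0,0]
  hand: -1

```text
time_s: 35.05
eef_pos: [455.6, -263.8, 51.6]
ee_rot: [180.0, -0.1, -0.1]
wrist_force: [-0.4, 0.5, 5.2]
width: 48.7
finger_force: 50.1
```

Call:
apply_moves:
  slide:
    - [0,0,-0.4]
    - [0,0,-0.8]
    - [0,0,-0.8]
    - [0,0,-0.72]
    - [0,-0.5,0]
    - [0,-1,0]
    - [0,-1,0]
    - [0,-1,0]
    - [0.5,-1,0]
    - [0.5,-1,0]
    - [0.5,-1,0]
    - [0.5,-1,0]
  twist: [0,0,0,0,0,0,0,0,0,0,0,0]

```text
time_s: 36.25
eef_pos: [504.5, -73.9, 117.9]
ee_rot: [-180.0, 0.1, 0.0]
wrist_force: [0.2, -0.0, -4.0]
width: 49.1
finger_force: 52.1
```

Call:
apply_moves:
  slide:
    - [0.5,-1,0]
    - [0.5,-1,0]
    - [0.5,-1,0]
    - [0.5,-1,0]
    - [0.5,-1,0]
    - [0.5,-1,0]
    - [0.03,-0.7,0]
    - [0,0,0]
    - [0,0,0]
    - [0,0,0]
    - [0,0,0]
  twist: [0,0,0,0,0,0,0,0,0,0,0]

```text
time_s: 37.35
eef_pos: [580.8, 90.1, 118.6]
ee_rot: [180.0, 0.0, -0.1]
wrist_force: [0.4, -0.3, -2.9]
width: 49.0
finger_force: 52.1
```

Call:
apply_moves:
  slide:
    - [0,0,0.6]
    - [0,0,0.8]
    - [0,0,0.6]
    - [0,0,0.2]
    - [0,0,0.08]
    - [0,0,0.06]
    - [0,0,0]
    - [0,0,0]
  twist: [0,0,0,0,0,0,0,0]

```text
time_s: 38.15
eef_pos: [581.5, 91.4, 60.9]
ee_rot: [-180.0, -0.1, -0.0]
wrist_force: [-0.8, 0.8, -4.2]
width: 49.1
finger_force: 52.1
```

Call:
apply_moves:
  slide:
    - [0,0,0.06]
    - [0,0,0]
    - [0,0,0]
  twist: [0,0,0]

```text
time_s: 38.45
eef_pos: [581.7, 91.5, 59.6]
ee_rot: [-180.0, -0.1, -0.0]
wrist_force: [-1.4, -0.6, 5.2]
width: 49.0
finger_force: 52.4
```

Call:
apply_moves:
  slide:
    - [0,0,0]
    - [0,0,0]
    - [0,0,0]
    - [0,0,0]
    - [0,0,0]
    - [0,0,0]
    - [0,0,-0.4]
    - [0,0,-1]
    - [0,0,-1]
    - [0,0,-0.28]
    - [-0.06,0.5,0]
    - [-0.12,1,0]
  twist: [0,0,0,0,0,0,0,0,0,0,0,0]
  hand: 1

```text
time_s: 39.65
eef_pos: [576.2, 55.0, 125.4]
ee_rot: [-179.9, 0.0, 0.2]
wrist_force: [-0.4, 0.2, 0.2]
width: 85.0
finger_force: 0.0
```

Call:
apply_moves:
  slide:
    - [-0.12,1,0]
    - [-0.12,1,0]
    - [-0.12,1,0]
    - [-0.12,1,0]
    - [-0.12,1,0]
    - [-0.12,1,0]
    - [-0.12,1,0]
    - [-0.12,1,0]
    - [-0.12,1,0]
    - [-0.12,1,0]
    - [-0.12,1,0]
    - [-0.12,1,0]
  twist: [0,0,0,0,0,0,0,0,0,0,0,0]

```text
time_s: 40.85
eef_pos: [538.7, -247.9, 124.5]
ee_rot: [-180.0, 0.1, -0.1]
wrist_force: [-0.2, 0.1, 0.1]
width: 85.7
finger_force: 0.0
```

Call:
apply_moves:
  slide:
    - [-0.15,0.78,0]
    - [0,0,0]
    - [0,0,0]
    - [0,0,0]
    - [0,0,0.6]
    - [0,0,0.8]
    - [0,0,0.8]
    - [0,0,0.5]
    - [0,0,0.3]
    - [0,0,0]
    - [0,0,0]
  twist: [0,0,0,0,0,0,0,0,0,0,0]

```text
time_s: 41.95
eef_pos: [537.1, -265.4, 51.3]
ee_rot: [180.0, -0.0, -0.0]
wrist_force: [-0.4, -0.5, 0.5]
width: 85.4
finger_force: 0.0
```

Call:
apply_moves:
  slide:
    - [0,0,0]
    - [0,0,0]
    - [0,0,0]
    - [0,0,0]
    - [0,0,0]
    - [0,0,0]
    - [0,0,0]
    - [0,0,0]
  twist: [0,0,0,0,0,0,0,0]
  hand: -1

```text
time_s: 42.75
eef_pos: [537.1, -265.9, 51.6]
ee_rot: [180.0, -0.1, -0.0]
wrist_force: [0.3, 0.0, 5.9]
width: 49.3
finger_force: 49.8
```

Call:
apply_moves:
  slide:
    - [0,0,-0.4]
    - [0,0,-0.8]
    - [0,0,-0.8]
    - [0,0,-0.72]
    - [0,-0.5,0]
    - [-0.03,-1,0]
    - [-0.03,-1,0]
    - [-0.03,-1,0]
    - [-0.03,-1,0]
    - [-0.03,-1,0]
    - [-0.03,-1,0]
    - [-0.03,-1,0]
  twist: [0,0,0,0,0,0,0,0,0,0,0,0]

```text
time_s: 43.95
eef_pos: [530.2, -75.8, 117.7]
ee_rot: [-180.0, 0.1, 0.0]
wrist_force: [0.7, 1.0, -4.5]
width: 48.9
finger_force: 51.7
```

Call:
apply_moves:
  slide:
    - [-0.03,-1,0]
    - [0,-1,0]
    - [0,-1,0]
    - [0,-0.8,0]
    - [0,-0.3,0]
    - [0,0,0]
    - [0,0,0]
    - [0,0,0]
    - [0,0,0]
  twist: [0,0,0,0,0,0,0,0,0]

```text
time_s: 44.85
eef_pos: [530.8, 23.2, 118.7]
ee_rot: [180.0, 0.0, -0.1]
wrist_force: [-0.4, -0.2, -3.5]
width: 48.9
finger_force: 51.8
```

Call:
apply_moves:
  slide:
    - [0,0,0.6]
    - [0,0,0.8]
    - [0,0,0.6]
    - [0,0,0.2]
    - [0,0,0.08]
    - [0,0,0.06]
    - [0,0,0.06]
    - [0,0,0]
    - [0,0,0]
  twist: [0,0,0,0,0,0,0,0,0]

```text
time_s: 45.75
eef_pos: [531.5, 24.3, 59.6]
ee_rot: [180.0, -0.1, -0.0]
wrist_force: [-1.2, -1.1, 2.2]
width: 48.9
finger_force: 51.9
```

Call:
apply_moves:
  slide:
    - [0,0,0]
    - [0,0,0]
    - [0,0,0]
    - [0,0,0]
    - [0,0,0]
    - [0,0,0]
    - [0,0,-0.4]
    - [0,0,-1]
    - [0,0,-1]
    - [0,0,-0.28]
    - [0,0.3,0]
    - [0.2,1,0]
  twist: [0,0,0,0,0,0,0,0,0,0,0,0]
  hand: 1

```text
time_s: 46.95
eef_pos: [535.2, -6.2, 125.7]
ee_rot: [-179.9, 0.0, 0.2]
wrist_force: [0.7, 0.2, -0.7]
width: 85.2
finger_force: 0.0
```

Call:
apply_moves:
  slide:
    - [0.32,1,0]
    - [0.32,1,0]
    - [0.32,1,0]
    - [0.32,1,0]
    - [0.32,1,0]
    - [0.32,1,0]
    - [0.32,1,0]
    - [0.32,1,0]
    - [0.32,1,0]
    - [0.32,1,0]
    - [0,0.4,0]
    - [0,0,0]
  twist: [0,0,0,0,0,0,0,0,0,0,0,0]

```text
time_s: 48.15
eef_pos: [614.2, -270.3, 124.3]
ee_rot: [180.0, 0.1, -0.2]
wrist_force: [0.3, 1.6, 0.2]
width: 85.4
finger_force: 0.0
```

Call:
apply_moves:
  slide:
    - [0,0,0]
    - [0,0,0]
    - [0,0,0.6]
    - [0,0,0.8]
    - [0,0,0.8]
    - [0,0,0.5]
    - [0,0,0.3]
    - [0,0,0]
    - [0,0,0]
  twist: [0,0,0,0,0,0,0,0,0]

```text
time_s: 49.05
eef_pos: [616.1, -268.0, 51.5]
ee_rot: [180.0, -0.1, -0.0]
wrist_force: [-0.4, -0.3, 0.3]
width: 85.5
finger_force: 0.0
```

Call:
apply_moves:
  slide:
    - [0,0,0]
    - [0,0,0]
    - [0,0,0]
    - [0,0,0]
    - [0,0,0]
    - [0,0,0]
    - [0,0,0]
    - [0,0,0]
  twist: [0,0,0,0,0,0,0,0]
  hand: -1

```text
time_s: 49.85
eef_pos: [616.1, -268.4, 51.7]
ee_rot: [180.0, -0.1, -0.0]
wrist_force: [-1.9, 0.1, 7.0]
width: 49.6
finger_force: 50.6
```

Call:
apply_moves:
  slide:
    - [0,0,-0.4]
    - [0,0,-0.8]
    - [0,0,-0.8]
    - [0,0,-0.72]
    - [-0.08,-0.5,0]
    - [-0.16,-1,0]
    - [-0.16,-1,0]
    - [-0.16,-1,0]
    - [-0.16,-1,0]
    - [-0.16,-1,0]
    - [-0.16,-1,0]
    - [-0.16,-1,0]
  twist: [0,0,0,0,0,0,0,0,0,0,0,0]

```text
time_s: 51.05
eef_pos: [584.3, -78.4, 117.7]
ee_rot: [-180.0, 0.1, 0.0]
wrist_force: [0.3, -0.6, -3.4]
width: 49.0
finger_force: 51.7
```

Call:
apply_moves:
  slide:
    - [-0.16,-1,0]
    - [-0.08,-0.5,0]
    - [0,0,0]
    - [0,0,0]
    - [0,0,0]
    - [0,0,0]
  twist: [0,0,0,0,0,0]

```text
time_s: 51.65
eef_pos: [579.8, -44.7, 118.6]
ee_rot: [180.0, 0.0, -0.2]
wrist_force: [-0.0, -0.2, -4.6]
width: 48.9
finger_force: 51.8
```

Call:
apply_moves:
  slide:
    - [0,0,0.6]
    - [0,0,0.8]
    - [0,0,0.6]
    - [0,0,0.2]
    - [0,0,0.08]
    - [0,0,0.06]
    - [0,0,0.06]
    - [0,0,0]
    - [0,0,0]
  twist: [0,0,0,0,0,0,0,0,0]

```text
time_s: 52.55
eef_pos: [580.5, -43.3, 59.7]
ee_rot: [180.0, -0.1, -0.1]
wrist_force: [-0.8, -0.8, 2.0]
width: 48.9
finger_force: 51.8
```

Release, rise, and retreat for the final look.

Call:
apply_moves:
  slide:
    - [0,0,0]
    - [0,0,0]
    - [0,0,0]
    - [0,0,0]
    - [0,0,0]
    - [0,0,0]
    - [0,0,-0.4]
    - [0,0,-1]
    - [0,0,-1]
    - [0,0,-1]
    - [0,0,-1]
    - [0,0,-0.5]
  twist: [0,0,0,0,0,0,0,0,0,0,0,0]
  hand: 1

```text
time_s: 53.75
eef_pos: [580.7, -43.0, 184.2]
ee_rot: [180.0, -0.2, -0.0]
wrist_force: [0.8, -0.2, -0.0]
width: 85.6
finger_force: 0.0
```

Call:
apply_moves:
  slide:
    - [-0.2,0.5,0]
    - [-0.3,1,0]
    - [-0.3,1,0]
    - [-0.3,1,0]
    - [-0.3,1,0]
    - [-0.3,1,0]
    - [-0.3,1,0]
    - [-0.3,1,0]
    - [-0.3,1,0]
    - [-0.3,1,0]
    - [0,0.5,0]
    - [0,0,0]
  twist: [0,0,0,0,0,0,0,0,0,0,0,0]

```text
time_s: 54.95
eef_pos: [505.9, -295.3, 180.2]
ee_rot: [180.0, 0.1, -0.3]
wrist_force: [1.0, 0.0, -0.2]
width: 85.6
finger_force: 0.0
```

Run:
```python
from h import *
s=state();print(s['time_s'],s['eef_pos'],s['wrist_force'])
A=grab('top');B=grab('scene')
cv2.imwrite('pics/t5.png',np.hstack([cv2.resize(A['frame'][170:320,150:350,::-1],(400,300)),cv2.resize(B['frame'][100:325,150:450,::-1],(400,300))]))
```

```text
54.95 [ 505.90410488 -295.33788072  180.16230674] [ 0.95821173  0.01970557 -0.23838335]
```

View pics/t5.png

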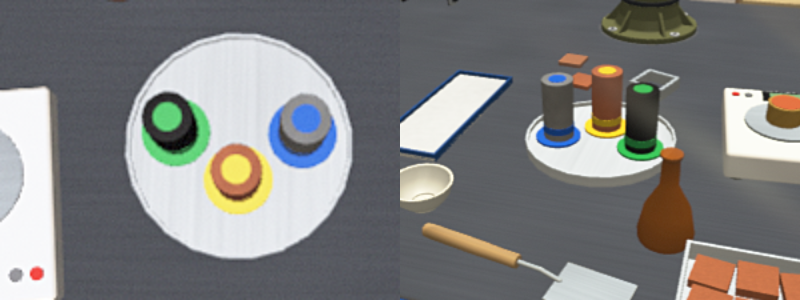

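All three cylinders stand centred on their own pads, with top-crop dots at (167,117), (307,119) and (236,169). The flask is upright and the ring is on the balance.

```bash
python3 -c "
from plant import sign_off
print(sign_off())"
```

```text
the job is handed in; nothing more can be done
None
```

The job is handed in at about 55 s: the ring is within about 2 mm of the balance plate's centre, all three cylinders stand upright on their own pads, and the flask is still standing where it was.

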